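Turn the lunch tin over onto its shallow tier

ROBOT

A 7-joint arm with a two-finger parallel gripper is mounted at the origin on the work surface. World frame = base frame: x ahead of the robot, y to its left, z up, the work surface at z = 0. Lengths are in mm, angles in rad, forces in N, time in s.
With the tool pointing down it reaches from about 350 to 900 mm from the base axis. Payload 19.9 kg.
Tool frame: the origin (TCP) lies at the very end of the fingers, on their centre line; the grasp point (between the pads) lies 19 mm behind it (arm.grip_depth is the distance from the TCP to the grasp point, in mm); z points along the fingers, y is the line along which they close (so a half turn about z gives the same grasp; the last joint's range is limited). The gripper opens to 94 mm and grips with 3 to 60 N. Pads are 16 mm wide; open, the fingers measure 119 mm over their backs; the gripper's body (75 mm by 177 mm) begins 78 mm behind the grasp point.
Start: joints at [1.262, 0.417, -0.01, 1.614, 0.005, 1.111, -0.053], TCP at [165.376, -602.702, 205.425] pointing down, gripper open.
Joint ranges: [-2.81, 2.81], [-0.39, 2.02], [-1.27, 1.25], [0.06, 2.57], [-1.19, 4.33], [0.19, 2], [-2.82, 2.82]. Speed limits (rad/s): [1.89, 1.89, 2.39, 2.39, 3.01, 3.01, 3.01].

INTERFACE

Orientations are given as a rotation vector (axis times angle).
In Python, from cell import sensors, imaging, order, nets, arm gives the robot as it stands.
- The arm moves only by the tool drive_tool, never from a script. Its argument "moves" is one flat list of numbers, 6 for each row, row after row: the shift along the tool's x, y, z in m, then the turn, a rotation vector about the tool's x, y, z in rad. In form: [tx, ty, tz, rx, ry, rz, tx, ty, tz, rx, ry, rz, ...]. A call has 1 to 5 rows; each row shifts and turns the commanded pose from where the row before left it, along the tool's axes as they then stand; what a row does not reach is not made up. A row lasts 1/10 s, in which the tool goes at most 50 mm and 8.59 degrees, less where a joint would pass 70% of its speed; a pose out of reach is approached as far as the arm can. A call with a gripper value outside its range is refused whole. "jaw" is the opening, from 0 (shut) to 1 (fully open), set as the call begins (left out, the last holds). The fingers move at their own pace and stop on an object; "grip_force" is the grip in N (left out, the last holds). Time passes only in rows, so rows that do not move let the fingers close. It gives the time, the measured TCP pose, the force, the opening and the grip force at its end, in the units of the state.
- sensors.read_state(): the state, without advancing time (a new reading comes with each control period).
- imaging.camera(name): name is "scene" or "top" or "wrist"; returns a dict with "frame" (420x560x3 uint8, red, green, blue), "camera_matrix" (3x3 intrinsics, pixels), "R" (3x3) and "t" (3): a world point X has camera coordinates R X + t. Camera axes: x right, y down, z forward; pixel columns grow to the right and rows downward; lengths in mm; the calibration is good to about 2 mm. A picture is of the moment at which its call begins. There is no depth.
- order.job_done(): hands the job in; it is judged then, once.
Trained networks look in a picture, given as the dict that the camera call returned (one of the last four; its "shot" number tells which), for a name from the list of things; names that differ only in an ending like _2 or _b are one class to them, and where a whole thing is asked for, a point or a joint stands for the part that bears it (a point fixed in the world has none). Each returns a list of dicts, best first, with "p" (0 to 1); they miss things now and then, are a little off and sometimes report something else, mostly with a low value. They report only what shows in the picture. A call takes as long as a camera call. They do not tell look-alikes from the thing itself.
- nets.search_frame(picture, target): "bbox" ([left, top, width, height] in pixels, round what is visible of it).
- nets.trace(picture, target): "pixels" (420x560 bool, what is visible of it) and "bbox" ([left, top, width, height] in pixels, round what is visible of it).
The state is a dict: "time": time; "joints": joint angles; "qd": joint speeds; "joint_efforts": joint torques, N m; "ee_pos": TCP position; "ee_rot": TCP orientation; "wrist_force": force on the tool from outside, world axes, zero at the start; "wrist_torque": the same for the moment, N m; "opening": finger opening in mm; "grasp_force": force on a finger pad.
Only numpy, scipy, OpenCV 4.12 (cv2) and the standard library are available. Lean on these libraries where they do the work, as an engineer would, in place of code of your own. Each camera call takes 0.05 s, during which the arm holds its last target. There are 200 camera calls.

TASK

The rinsed deep lunch tin stands mouth up with the shallow tin on it as a lid. Turn the two over together, keeping them shut against each other the whole time, and leave them standing in the middle of the grey drying mat with the shallow tin underneath and the deep tin upside down on top, let go of and at rest. Leave the other kitchen things where they are.

Things in the scene. Friction and masses are not known exactly. Their poses are not given: they have to be found in the camera images.
- deep_tin: White plastic lunch tin, the lower piece at the start: open box 110 (its x) x 86 (its y) x 46 mm high (its z), walls 4 mm, about 0.12 kg, loose. Origin at the centre of its outer bottom; z points to its open mouth (up at the start, must point down at the end). A grip lug sticks out 40 mm from the middle of its -x end (x -55 to -95), 30 mm wide, 14 mm high, top flush with the rim.
- shallow_tin: White plastic shallow tin, 110 x 86 x 36 mm high, about 0.10 kg, loose; at the start it lies mouth down on the deep tin as a lid, lug on lug. Origin at the centre of its mouth plane; z points from mouth to outer bottom (up at the start, must point down at the end). Its lug matches the other's. A lip round its mouth reaches 6 mm into the deep tin with 1.5 mm play; no latch: the two pull straight apart along z.
- seam (a point): Centre of the deep tin's mouth plane, 46 mm above its bottom along its z: middle of the seam of the shut pair. Axes as the deep tin's. The pair's two lugs together form a handle 40 long, 30 wide, 28 mm high, halved by the seam; gripped across its 30 mm over the seam it carries both tins. The pair (82 mm high) also stands steadily on its flat +x end, lugs up, seam centre then 55 mm up.
- drying_mat: Flat grey ribbed drying mat, 240 (its x) x 220 mm (its y), 6 mm thick, fixed on the shelf. Origin at the centre of its underside (its top is 6 mm above); z up.
- third_tin: A single open lunch tin like the deep one (110 x 86 x 46 mm, with lug), loose, bystander. Origin at the centre of its bottom.
- percolator: Steel camping percolator, about 104 mm across at the foot, 192 mm high, handle to its +y, loose, bystander. Origin at the centre of its foot.
- saucepan: Small white enamel saucepan, 140 mm across, 75 mm high, wooden handle to its +x reaching 208 mm from the centre, loose, bystander. Origin at the centre of its bottom.
- funnel: Yellow funnel standing on its wide mouth, 104 mm across, 95 mm high, loose, bystander. Origin at the centre of its foot.
- spoon: Wooden spoon 190 mm long, lying along its x, loose, bystander.
Mind the look-alikes: they are no part of the job. What is shaped like the shallow_tin but yellow is not meant.

How it is judged (in metres and radians):
At the end, for the whole second after the job is handed in: Both tins are upside down from their start (within 0.1 rad of level), still shut (mouth centres within 6 mm), the shallow tin flat on the drying mat underneath, the deep tin on top, the pair's centre within 45 mm of the mat's centre, at rest and let go of (angle between each of deep_tin, shallow_tin's own z axis and vertical above 3.04 rad and distance between seam and shallow_tin below 0.006 m and horizontal distance between shallow_tin and drying_mat below 0.045 m and z of shallow_tin in the frame of drying_mat between 0.037 and 0.047 m and linear speed of each of deep_tin, shallow_tin below 0.02 m/s); the robot touches nothing.
It fails at once if the two tins come apart (mouth centres more than 15 mm apart or their faces more than 0.35 rad out of line) (distance between seam and shallow_tin above 0.015 m or angle between the z axis of deep_tin and the z axis of shallow_tin, either way round above 0.35 rad).
It fails at once if the single tin, percolator, saucepan, funnel or spoon is moved more than 40 mm (distance of any of third_tin, percolator, saucepan, funnel, spoon from where it was at the start of the episode above 0.04 m).
It also fails if it takes over 59 s, if anything falls off the work surface, if the arm or the gripper's body presses on something with over 40 N, if the wrist force passes 120 N, or if a joint passes its speed limit or range.

## Working session

There is one attempt and no reset: what is moved stays moved. The work goes in short steps, Python scripts to look and compute and a tool call to move; the robot and the scene stay as the last step left them, time stands still between calls to the robot, and variables do not carry over. Pictures are saved under pics/ and viewed, at most 10 in all, crops included, and the job is handed in when it is done.

Besides the shell and the picture viewer there is one more tool, called after "Request:" as name(argument=value, ...) on one line, values as JSON. drive_tool: Moves the arm, as the interface text tells. Its arguments: {"type":"object","properties":{"moves":{"type":"array"},"jaw":{"type":"number"},"grip_force":{"type":"number"}},"required":["moves"]}

```bash
mkdir -p pics; ls
python3 - <<'E'
from cell import sensors,imaging,nets
import cv2,numpy as np
for n in ("scene","top"):
    p=imaging.camera(n); cv2.imwrite(f"pics/{n}0.png",p["frame"][:,:,::-1])
    print(n,np.round(p["camera_matrix"],1).tolist(),np.round(p["R"],3).tolist(),np.round(p["t"],1).tolist())
    for k in ("deep_tin","shallow_tin","drying_mat","third_tin"):
        print(k,[(np.round(d["bbox"]).tolist(),round(d["p"],2)) for d in nets.search_frame(p,k)])
s=sensors.read_state();print({k:np.round(v,3).tolist() for k,v in s.items()})
E
```

```text
pics
scene [[387.5, 0.0, 273.7], [0.0, 387.5, 208.5], [0.0, 0.0, 1.0]] [[-0.874, 0.485, 0.014], [0.346, 0.645, -0.682], [-0.34, -0.591, -0.732]] [512.5, -148.0, 1554.4]
deep_tin [([236.0, 172.0, 28.0, 23.0], 0.56)]
shallow_tin [([232.0, 158.0, 31.0, 27.0], 0.83), ([178.0, 178.0, 38.0, 31.0], 0.6), ([283.0, 163.0, 33.0, 31.0], 0.57), ([308.0, 317.0, 65.0, 35.0], 0.48)]
drying_mat [([262.0, 228.0, 94.0, 70.0], 0.61), ([226.0, 173.0, 37.0, 24.0], 0.52)]
third_tin []
top [[505.6, 0.0, 280.3], [0.0, 505.6, 208.5], [0.0, 0.0, 1.0]] [[0.014, -1.0, -0.013], [-0.983, -0.011, -0.185], [0.185, 0.016, -0.983]] [14.4, 572.8, 1564.6]
deep_tin [([341.0, 207.0, 17.0, 27.0], 0.54), ([441.0, 230.0, 61.0, 35.0], 0.15)]
shallow_tin [([341.0, 129.0, 42.0, 49.0], 0.93), ([343.0, 187.0, 40.0, 48.0], 0.69), ([310.0, 240.0, 37.0, 54.0], 0.65)]
drying_mat [([192.0, 171.0, 78.0, 85.0], 0.62)]
third_tin [([266.0, 139.0, 44.0, 32.0], 0.79), ([341.0, 184.0, 40.0, 51.0], 0.74)]
{'time': 0.5, 'joints': [1.261, 0.417, -0.01, 1.614, 0.005, 1.111, -0.053], 'qd': [-0.0, 0.0, 0.001, -0.001, 0.001, 0.001, 0.001], 'joint_efforts': [-0.002, -85.047, 0.637, -42.604, -0.049, 0.014, -0.0], 'ee_pos': [165.372, -602.673, 205.399], 'ee_rot': [-3.113, -0.419, 0.0], 'wrist_force': [-0.63, -0.015, -0.641], 'wrist_torque': [0.024, 0.008, -0.006], 'grasp_force': 0.0, 'opening': 94.069}
```

Run:
```python
import cv2
a=cv2.imread("pics/scene0.png")[120:340,130:430]; b=cv2.imread("pics/top0.png")[100:330,160:520]
cv2.imwrite("pics/sc.png",cv2.resize(a,None,fx=2.6,fy=2.6,interpolation=cv2.INTER_CUBIC)); cv2.imwrite("pics/tc.png",cv2.resize(b,None,fx=2.2,fy=2.2,interpolation=cv2.INTER_CUBIC))
```

```text
(no output)
```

View pics/sc.png

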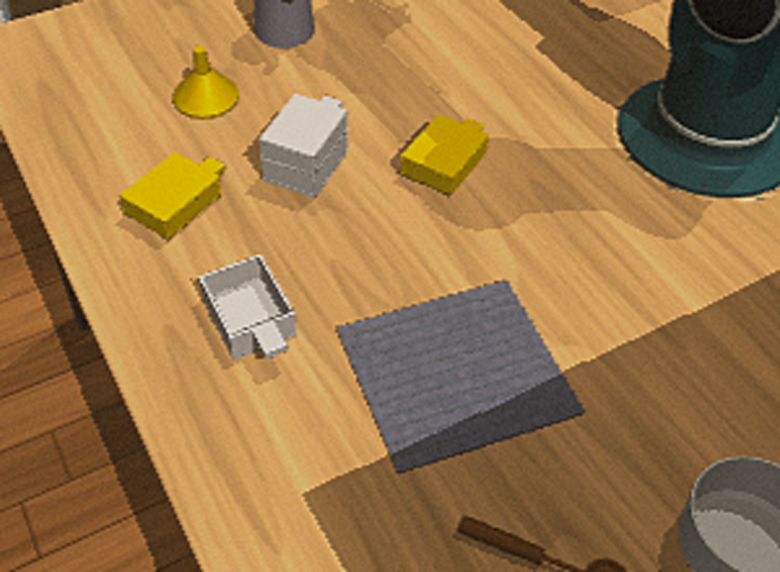

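View pics/tc.png

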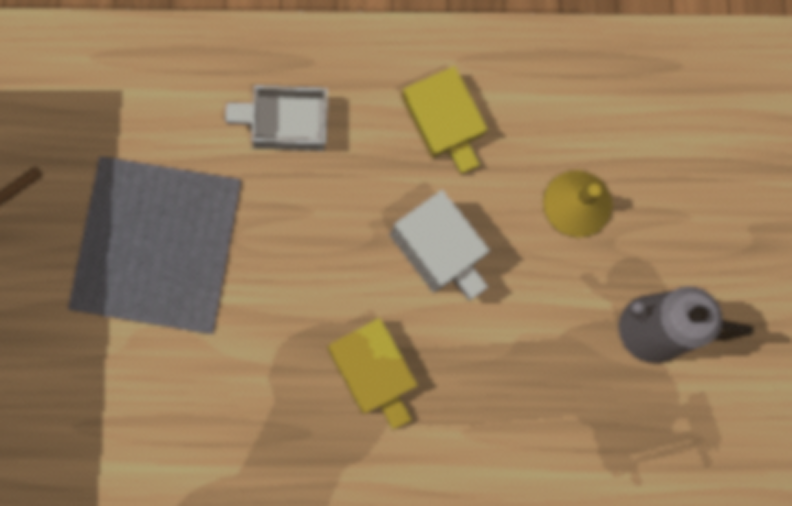

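The scene crop shows the white pair at about (303,143), with its lug toward the upper right. In the top crop the pair is at (440,240) with its lug tip at (480,290), and the mat's corners are (103,157), (241,180), (214,332) and (70,308). The yellow tins are look-alikes, the open white tin at (275,118) is the third tin, and the percolator is at (655,325).

```bash
cat > h.py <<'E'
import numpy as np
from scipy.spatial.transform import Rotation as R
from cell import sensors,imaging,nets
def ray(p,uv,z):
    K,Rc,t=(np.array(p[k],float) for k in("camera_matrix","R","t"))
    c=-Rc.T@t; d=Rc.T@np.linalg.solve(K,[uv[0],uv[1],1]); return c+d*(z-c[2])/d[2]
def proj(p,X):
    K,Rc,t=(np.array(p[k],float) for k in("camera_matrix","R","t"))
    q=K@(Rc@np.asarray(X,float)+t); return q[:2]/q[2]
def rot(z,y):
    z=np.array(z,float);z/=np.linalg.norm(z);y=np.array(y,float);y-=z*(y@z);y/=np.linalg.norm(y)
    return R.from_matrix(np.c_[np.cross(y,z),y,z])
def pose():
    s=sensors.read_state(); return np.array(s["ee_pos"],float),R.from_rotvec(s["ee_rot"])
def plan(P,Q,start=None,n=None):
    """rows (tool axes) from start (or measured) pose to P,Q"""
    p,q=start or pose(); rv=(q.inv()*Q).as_rotvec(); D=np.array(P,float)-p
    n=n or max(1,int(np.ceil(max(np.linalg.norm(D)/45,np.linalg.norm(rv)/.14))))
    out=[]; print("n",n,"turn",round(np.linalg.norm(rv),3),"D",np.round(D))
    for i in range(n):
        qi=q*R.from_rotvec(rv*i/n); out.append(np.r_[qi.inv().apply(D/n)/1e3,rv/n])
    out=np.round(out,4)
    for i in range(0,n,5): print(out[i:i+5].ravel().tolist())
    return np.array(P,float),Q
E
python3 - <<'E'
from h import *
import cv2
p=imaging.camera("top")
f=lambda c,z:np.round(ray(p,(160+c[0]/2.2-.3,100+c[1]/2.2-.3),z)[:2],0)
for n,c,z in [("A",(442,192),82),("B",(490,245),82),("C",(437,291),82),("D",(392,232),82),("lugL",(472,300),60),("lugR",(487,288),60),
 ("m1",(103,157),6),("m2",(241,180),6),("m3",(214,332),6),("m4",(70,308),6),("perc",(655,340),30),("third",(290,118),46),("funnel",(578,205),40),("ylw",(375,365),40)]: print(n,f(c,z))
hsv=cv2.cvtColor(p["frame"],cv2.COLOR_RGB2HSV)
m=((hsv[...,1]<45)&(hsv[...,2]>135)).astype(np.uint8); m[:, :325]=0;m[:,400:]=0;m[:180]=0;m[:245]*=1;m[245:]=0
n,l,st,ce=cv2.connectedComponentsWithStats(m); print(st,ce)
E
```

```text
A [ 639. -232.]
B [ 563. -299.]
C [ 496. -223.]
D [ 580. -160.]
lugL [ 487. -275.]
lugR [ 504. -297.]
m1 [706. 271.]
m2 [673.  60.]
m3 [442.  96.]
m4 [475. 311.]
perc [ 436. -543.]
third [759. -13.]
funnel [ 632. -437.]
ylw [ 394. -138.]
[[     0      0    560    420 234129]
 [   339    187     43     42    973]
 [   369    223     12     13     98]] [[279.12383771 209.49933584]
 [360.44501542 207.70811922]
 [374.51020408 228.87755102]]
```

Run:
```python
from h import *
p=imaging.camera("top")
c=ray(p,(360.44,207.7),82)[:2]; l=ray(p,(374.51,228.88),60)[:2]; d=(c-l); L=np.linalg.norm(d);d/=L
print(c,l,L,d,np.degrees(np.arctan2(d[1],d[0])))
G=np.r_[c-78*d,46]; z=np.r_[d,-1]/2**.5; y=[d[1],-d[0],0]; Q=rot(z,y)
print("G",G)
P=G-z*150+19*z; P2=P+[0,0,40]
plan(P2,Q)
```

```text
[ 572.71425729 -230.30338945] [ 509.38730837 -276.75846657] 78.53901356028918 [0.806312   0.59149046] 36.2628471277284
G [ 509.82192147 -276.43964519   46.        ]
n 9 turn 0.862 D [270. 271. -27.]
[0.0369, -0.0212, 0.003, 0.0159, 0.0863, -0.0385, 0.0373, -0.0197, 0.0065, 0.0159, 0.0863, -0.0385, 0.0373, -0.0181, 0.01, 0.0159, 0.0863, -0.0385, 0.0369, -0.0165, 0.0135, 0.0159, 0.0863, -0.0385, 0.0362, -0.0148, 0.0169, 0.0159, 0.0863, -0.0385]
[0.0351, -0.0132, 0.0202, 0.0159, 0.0863, -0.0385, 0.0337, -0.0115, 0.0234, 0.0159, 0.0863, -0.0385, 0.032, -0.0098, 0.0264, 0.0159, 0.0863, -0.0385, 0.0299, -0.0082, 0.0292, 0.0159, 0.0863, -0.0385]
```

Request:
drive_tool(moves=[0.037,-0.021,0.0,0.016,0.086,-0.0385,0.037,-0.02,0.003,0.016,0.086,-0.0385,0.037,-0.018,0.01,0.016,0.086,-0.0385,0.037,-0.0165,0.0135,0.016,0.086,-0.0385,0.036,-0.015,0.017,0.016,0.086,-0.0385], jaw=0.75)

```text
time: 1.1
ee_pos: [315.4, -450.9, 197.2]
ee_rot: [-2.861, -0.677, -0.625]
wrist_force: [0.7, -0.3, -0.2]
opening: 70.6
grasp_force: 0.0
```

Request:
drive_tool(moves=[0.035,-0.013,0.02,0.016,0.086,-0.0385,0.034,-0.0115,0.023,0.016,0.086,-0.0385,0.032,-0.01,0.026,0.016,0.086,-0.0385,0.03,-0.008,0.029,0.016,0.086,-0.0385])

```text
time: 1.5
ee_pos: [434.7, -330.8, 186.1]
ee_rot: [-2.566, -0.842, -1.064]
wrist_force: [0.7, -1.0, -0.4]
opening: 70.1
grasp_force: 0.0
```

Run:
```python
from h import *
import cv2
p=imaging.camera("wrist"); cv2.imwrite("pics/w1.png",p["frame"][:,:,::-1])
s=sensors.read_state();print({k:np.round(s[k],3).tolist() for k in("time","joints","ee_pos","ee_rot","opening")})
print(-np.array(p["R"]).T@p["t"]); print(np.round(pose()[1].as_matrix(),3))
```

```text
{'time': 1.55, 'joints': [1.371, 0.434, -0.42, 1.942, -0.76, 1.004, 0.539], 'ee_pos': [437.302, -325.538, 184.807], 'ee_rot': [-2.554, -0.846, -1.07], 'opening': 70.324}
[ 378.39682348 -371.95214007  369.15134022]
[[ 0.563  0.598  0.571]
 [ 0.418 -0.802  0.428]
 [ 0.713 -0.002 -0.701]]
```

View pics/w1.png

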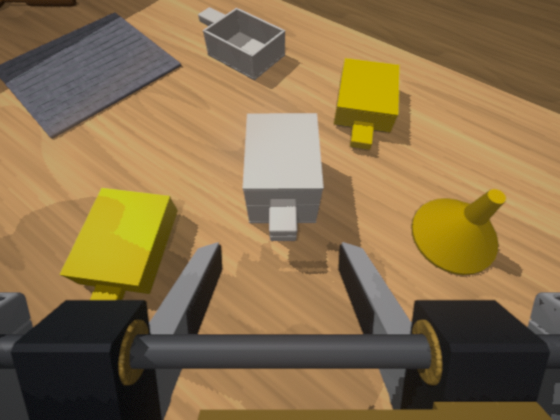

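The wrist picture shows the white pair ahead: top face corners (249,114), (318,113), (322,190), (244,190), and lug top edge from (271,236) to (297,234). The open fingers straddle the lug's line.

Run:
```python
from h import *
from scipy.optimize import least_squares
p=imaging.camera("wrist")
M=np.array([[55,43,82],[55,-43,82],[-55,-43,82],[-55,43,82],[-95,15,60],[-95,-15,60]],float)
U=np.array([[249,114],[318,113],[322,190],[244,190],[271,236],[297,234]],float)
def w(v): c,s=np.cos(v[2]),np.sin(v[2]); return np.c_[v[0]+c*M[:,0]-s*M[:,1],v[1]+s*M[:,0]+c*M[:,1],M[:,2]]
r=least_squares(lambda v:np.ravel([proj(p,X)-u for X,u in zip(w(v),U)]),[572,-230,.63],x_scale=[100,100,1],loss="soft_l1")
print(r.x,np.round(r.fun,1))
v=r.x; d=np.array([np.cos(v[2]),np.sin(v[2])])
G=np.r_[v[:2]-78*d,46]; z=np.r_[d,-1]/2**.5; Q=rot(z,[d[1],-d[0],0])
s=plan(G+19*z-60*z,Q); print("--"); plan(G+19*z,Q,s)
```

```text
[ 575.57458605 -227.31284706    0.63948783] [-0.7  0.8  0.4  1.8  2.5  0.1 -0.9  0.1 -1.4 -2.7  1.  -0.7]
n 3 turn 0.004 D [  54.   37. -110.]
[-0.0105, 0.0011, 0.0413, -0.0005, -0.0008, -0.0012, -0.0105, 0.0011, 0.0413, -0.0005, -0.0008, -0.0012, -0.0104, 0.001, 0.0413, -0.0005, -0.0008, -0.0012]
--
n 2 turn 0.0 D [ 34.  25. -42.]
[-0.0, -0.0, 0.03, 0.0, 0.0, 0.0, -0.0, -0.0, 0.03, 0.0, 0.0, 0.0]
```

Request:
drive_tool(moves=[-0.0105,0.001,0.041,0,0,0,-0.0105,0.001,0.0415,0,-0.001,-0.002,-0.011,0.001,0.041,0,0,0,-0.002,0,0.028,0,0,0,0,0,0.03,0,0,0], jaw=0.7)

```text
time: 2.1
ee_pos: [519.3, -272.9, 31.7]
ee_rot: [-2.57, -0.843, -1.058]
wrist_force: [0.9, -1.5, -0.6]
opening: 66.0
grasp_force: 0.0
```

Run:
```python
from h import *
import cv2
p=imaging.camera("wrist"); cv2.imwrite("pics/w2.png",p["frame"][100:,100:460,::-1])
s=sensors.read_state();print({k:np.round(s[k],3).tolist() for k in("time","joints","ee_pos","ee_rot","opening","wrist_force")})
P,q=pose(); print("grasp pt",P-19*q.as_matrix()[:,2])
```

```text
{'time': 2.15, 'joints': [1.229, 0.728, -0.495, 1.983, -0.872, 0.616, 0.677], 'ee_pos': [520.832, -269.063, 29.632], 'ee_rot': [-2.565, -0.845, -1.057], 'opening': 65.937, 'wrist_force': [-0.132, 6.123, -2.96]}
grasp pt [ 510.08618591 -277.06134165   43.1068598 ]
```

View pics/w2.png

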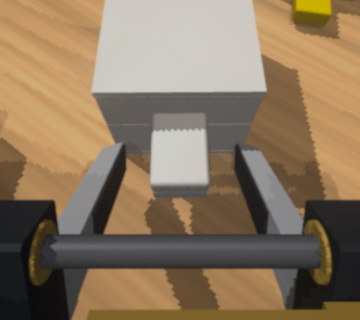

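The fingers sit symmetrically about the lug: tips at crop x 125 and 236, lug centre at x 180. I'll raise the tool 3 mm and close.

Request:
drive_tool(moves=[0.002,0,-0.002,0,0,0,0,0,0,0,0,0])

```text
time: 2.35
ee_pos: [519.0, -273.6, 36.5]
ee_rot: [-2.57, -0.844, -1.059]
wrist_force: [-0.6, -0.8, -0.0]
opening: 65.7
grasp_force: 0.0
```

Request:
drive_tool(moves=[0,0,0,0,0,0,0,0,0,0,0,0,0,0,0,0,0,0,0,0,0,0,0,0,0,0,0,0,0,0], jaw=0.2, grip_force=55)

```text
time: 2.85
ee_pos: [519.2, -272.6, 35.9]
ee_rot: [-2.568, -0.844, -1.059]
wrist_force: [-0.3, 0.7, 1.6]
opening: 29.5
grasp_force: 55.1
```

Request:
drive_tool(moves=[0,0,0,0,0,0,0,0,0,0,0,0,0,0,0,0,0,0,0,0,0,0,0,0,0,0,0,0,0,0])

```text
time: 3.35
ee_pos: [519.2, -272.5, 35.9]
ee_rot: [-2.568, -0.844, -1.059]
wrist_force: [-3.8, -1.2, 5.0]
opening: 29.4
grasp_force: 55.0
```

Request:
drive_tool(moves=[0.003,0,-0.003,0,0,0,0.007,0,-0.007,0,0,0,0.011,0,-0.011,0,0,0,0.015,0,-0.015,0,0,0,0.015,0,-0.015,0,0,0])

```text
time: 3.85
ee_pos: [519.3, -272.0, 109.2]
ee_rot: [-2.568, -0.844, -1.059]
wrist_force: [0.5, 0.1, -2.3]
opening: 29.7
grasp_force: 55.0
```

Request:
drive_tool(moves=[0.015,0,-0.015,0,0,0,0.015,0,-0.015,0,0,0,0.015,0,-0.015,0,0,0,0.015,0,-0.015,0,0,0,0.007,0,-0.007,0,0,0])

```text
time: 4.35
ee_pos: [519.9, -272.0, 204.8]
ee_rot: [-2.569, -0.847, -1.06]
wrist_force: [1.5, -0.1, -1.9]
opening: 29.7
grasp_force: 55.0
```

Run:
```python
from h import *
import cv2
p=imaging.camera("wrist"); cv2.imwrite("pics/w3.png",p["frame"][100:,100:460,::-1])
s=sensors.read_state();print({k:np.round(s[k],3).tolist() for k in("time","joints","ee_pos","ee_rot","opening","wrist_force")})
print(np.round(pose()[1].as_matrix(),3))
```

```text
{'time': 4.4, 'joints': [1.219, 0.402, -0.466, 1.93, -0.8, 0.898, 0.393], 'ee_pos': [520.155, -272.224, 205.374], 'ee_rot': [-2.57, -0.847, -1.061], 'opening': 29.847, 'wrist_force': [0.697, -0.751, -0.622]}
[[ 0.57   0.594  0.568]
 [ 0.423 -0.805  0.416]
 [ 0.705  0.003 -0.71 ]]
```

View pics/w3.png

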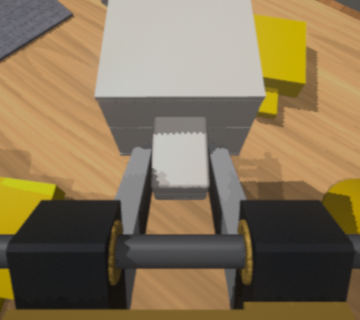

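The wrist picture shows the pair still shut and in its original attitude relative to the fingers. Next I'll identify the arm's kinematics so the roll stays inside the joint limits.

```bash
cat > fk.py <<'E'
import numpy as np, itertools
from scipy.spatial.transform import Rotation as R
from scipy.optimize import least_squares
D=[([1.261,.417,-.01,1.614,.005,1.111,-.053],[165.37,-602.67,205.4],[-3.113,-.419,0]),
([1.371,.434,-.42,1.942,-.76,1.004,.539],[437.302,-325.538,184.807],[-2.554,-.846,-1.07]),
([1.229,.728,-.495,1.983,-.872,.616,.677],[520.832,-269.063,29.632],[-2.565,-.845,-1.057]),
([1.219,.402,-.466,1.93,-.8,.898,.393],[520.155,-272.224,205.374],[-2.57,-.847,-1.061])]
def fk(q,S,L):
    o1,o7,h,a,b,c,e1,e2=L
    r=R.from_euler('z',S[0]*q[0]+o1); p=np.array([0,0,h])
    r=r*R.from_euler('y',q[1])*R.from_euler('z',S[1]*q[2]); p=p+r.apply([e1,0,a])
    r=r*R.from_euler('y',q[3])*R.from_euler('z',S[2]*q[4]); p=p+r.apply([e2,0,b])
    r=r*R.from_euler('y',q[5])*R.from_euler('z',S[3]*q[6]+o7); return p+r.apply([0,0,c]),r
def fit():
    best=None
    for S in itertools.product([1,-1],repeat=4):
      for o1 in(0,1.57,3.14,-1.57):
        def f(L):
            o=[]
            for q,p,v in D:
                P,r=fk(q,S,L); o+=list((P-p)/100)+list((r.inv()*R.from_rotvec(v)).as_rotvec())
            return o
        for o7 in (0,1.57,3.14,-1.57):
            g=least_squares(f,[o1,o7,340,400,400,300,0,0],x_scale=[.1,.1,50,50,50,50,20,20],max_nfev=60)
            if best is None or g.cost<best[0]: best=(g.cost,S,g.x,g.fun)
    return best
if __name__=="__main__":
    b=fit(); print(b[0],b[1],np.round(b[2],3).tolist(),np.round(b[3],3))
E
python3 fk.py
```

```text
0.005716824800437634 (-1, -1, -1, -1) [-0.046, 1.535, 258.004, 531.939, 518.214, 306.768, -52.181, 22.637] [ 0.008  0.034  0.029  0.     0.001 -0.009  0.03  -0.015 -0.041  0.033
  0.001  0.004  0.005 -0.017  0.044  0.032  0.     0.002  0.001  0.002
 -0.032  0.032  0.     0.003]
```

```bash
cat > ik.py <<'E'
from fk import *
from h import rot
S=(-1,)*4; L=fit()[2]
lo=np.array([-2.81,-.39,-1.27,.06,-1.19,.19,-2.82])+.08; hi=np.array([2.81,2.02,1.25,2.57,4.33,2,2.82])-.08
def ik(P,Q,q0,w=.02):
    def f(q):
        p,r=fk(q,S,L); return np.r_[(p-P)/100,(r.inv()*Q).as_rotvec(),w*(q-q0)]
    g=least_squares(f,np.clip(q0,lo+1e-3,hi-1e-3),bounds=(lo,hi),max_nfev=40); return g.x,np.linalg.norm(g.fun[:6])
def follow(wps,q0,rolls=None):
    """wps list of (P,az,roll) interpolated; roll 0: tool y right of az; pitch 45"""
    q=q0;worst=0;lim=9;jump=0
    for a,b in zip(wps[:-1],wps[1:]):
        n=int(max(2,np.ceil(max(np.linalg.norm(np.subtract(b[0],a[0]))/60,abs(b[1]-a[1])/.3,abs(b[2]-a[2])/.3))))
        for t in np.linspace(0,1,n+1)[1:]:
            P,az,ro=np.array(a[0])*(1-t)+np.array(b[0])*t,a[1]*(1-t)+b[1]*t,a[2]*(1-t)+b[2]*t
            q2,e=ik(P,att(az,ro),q); jump=max(jump,abs(q2-q).max()); q=q2; worst=max(worst,e); lim=min(lim,(q-lo).min(),(hi-q).min())
            if worst>.08: return worst,lim,jump,q
    return worst,lim,jump,q
def att(az,ro):
    c,s=np.cos(az),np.sin(az); return rot([c,s,-1],[s,-c,0])*R.from_euler('z',ro)
E
python3 - <<'E'
from ik import *
q0=np.array([1.219,.402,-.466,1.93,-.8,.898,.393]); P0=np.array([520.2,-272.2,205.4]); C=np.array([574,184.])
u=lambda az:np.array([np.cos(az),np.sin(az),-1])/2**.5
res=[]
for az1 in np.radians(np.arange(-140,200,20)):
  for r1 in(np.pi,-np.pi):
    z=u(az1); T=np.r_[C,138]+19*z
    w=follow([(P0,.63,0),(T+[0,0,150],az1,0),(T+[0,0,150],az1,r1),(T,az1,r1)],q0)
    if w[0]<.08: print("S1",round(np.degrees(az1)),round(r1),np.round(w[0],3),round(w[1],2),round(w[2],2),np.round(w[3],2),flush=True)
E
```

```text
S1 -20 -3 0.069 0.0 2.26 [-1.3   0.54  0.77  2.1   1.05  0.31 -0.43]
S1 0 -3 0.059 0.0 1.37 [-0.61  0.35  0.06  2.24  1.98  0.37 -0.87]
S1 60 -3 0.029 0.0 0.29 [ 0.77  0.72 -1.08  2.05 -0.16  0.27  2.74]
S1 80 3 0.004 0.0 0.73 [-0.08  0.51  0.13  1.94 -1.11  0.99 -2.49]
S1 100 3 0.0 0.04 0.27 [ 0.15  0.62 -0.19  1.76 -0.76  1.1  -2.5 ]
S1 120 3 0.0 0.23 0.27 [ 0.03  0.7  -0.1   1.6  -0.62  1.34 -2.36]
S1 140 3 0.0 0.17 0.26 [-0.09  0.77 -0.03  1.46 -0.49  1.54 -2.19]
S1 160 3 0.0 0.02 0.26 [-0.2   0.84  0.03  1.34 -0.36  1.69 -1.99]
S1 180 3 0.059 0.0 0.32 [-0.04  0.91 -0.43  1.27  0.06  1.76 -2.02]
```

Run:
```python
from ik import *
C=np.array([574,184.]); u=lambda az:np.array([np.cos(az),np.sin(az),-1])/2**.5
from scipy.spatial.transform import Slerp
pi=np.pi
for d1,q in((120,[.03,.7,-.1,1.6,-.62,1.34,-2.36]),(140,[-.09,.77,-.03,1.46,-.49,1.54,-2.19])):
  az1=np.radians(d1); z1=u(az1); T1=np.r_[C,138]+19*z1; az2=az1-pi; z2=u(az2); T2=np.r_[C,138]+19*z2
  for ro2 in (0,pi,):
   # transit: back off 100 & up, slerp through vertical, approach
   A=T1-100*z1+[0,0,60]; B=T2-100*z2+[0,0,60]; Q1,Q2=att(az1,pi),att(az2,ro2); 
   for via in (.5,-.5):
    mid=R.from_rotvec([0,0,0])
    qq=np.array(q); e=0;lim=9;j=0
    # tilt axis horizontal: rotate Q1 to vertical, yaw, tilt to Q2
    ax=np.array([-np.sin(az1),np.cos(az1),0]); V1=R.from_rotvec(ax*pi/4)*Q1; V2=R.from_rotvec(-ax*pi/4)*Q2
    dy=(V1.inv()*V2).as_rotvec()[2]; 
    if abs(abs(dy)-pi)<.1: dy=pi*np.sign(via)
    elif via<0: continue
    path=[(A,Q1)]+[(A+(B-A)*t/2,R.from_rotvec(ax*pi/4*t)*Q1) for t in(.33,.66,1)]+[((A+B)/2,V1*R.from_euler('z',dy*t)) for t in np.linspace(0,1,11)]+[((A+B)/2+(B-A)/2*t,R.from_rotvec(-ax*pi/4*(t-1))*R.from_rotvec(0*ax)*Q2 if 0 else R.from_rotvec(ax*pi/4*(t-1))*R.from_rotvec(0*ax)*Q2) for t in(0,.33,.66,1)]
    path=[x for x in path]+[(T2,Q2)]
    # fix tilt-in: V2 -> Q2
    n=len(path)
    for i,t in enumerate((0,.33,.66,1)): path[n-5+i]=((A+B)/2+(B-A)/2*t,R.from_rotvec(ax*pi/4*t)*V2)
    for P,Q in path:
        q2,er=ik(P,Q,qq); j=max(j,abs(q2-qq).max()); qq=q2; e=max(e,er); lim=min(lim,(qq-lo).min(),(hi-qq).min())
    print("S2",d1,round(ro2),round(dy,2),"err",round(e,3),"lim",round(lim,2),"jump",round(j,2),np.round(qq,2),flush=True)
    if e>.08: continue
    for d3 in range(-160,200,40):
      az3=np.radians(d3)
      for dr in (pi,-pi):
        T3=np.r_[C,42]-75*np.r_[np.cos(az3),np.sin(az3),0]+19*u(az3)
        for order in (0,1):
          H=T2+[0,0,150]; H3=T3+[0,0,200]
          w=follow([(T2,az2,ro2),(H,az2,ro2)]+([(H,az2,ro2+dr)] if order==0 else [(H3,az3,ro2)])+[(H3,az3,ro2+dr),(T3,az3,ro2+dr)],qq)
          if w[0]<.05: print("   F",d3,round(dr),order,np.round(w[0],3),round(w[1],2),round(w[2],2),np.round(w[3],2),flush=True)
```

```text
S2 120 0 -0.0 err 0.369 lim 0.0 jump 0.66 [-1.4   0.88  1.17  1.79 -0.25  0.83 -2.74]
S2 120 3 3.14 err 2.093 lim 0.0 jump 2.31 [ 1.06  1.1  -1.11  2.14 -1.11  0.27 -2.74]
S2 120 3 -3.14 err 0.002 lim 0.0 jump 0.66 [-0.87  0.6   0.2   1.8   0.8   1.04 -0.69]
   F -120 -3 0 0.0 0.01 0.28 [-0.55  1.03 -0.08  1.19  0.4   1.65  1.89]
   F -120 -3 1 0.0 0.0 0.29 [-0.51  1.04 -0.16  1.19  0.45  1.67  1.85]
   F -80 -3 0 0.0 0.18 0.28 [-0.67  0.86 -0.17  1.57  0.77  1.35  2.08]
   F -80 -3 1 0.0 0.27 0.27 [-0.56  0.88 -0.35  1.57  0.88  1.43  2.01]
   F -40 -3 0 0.0 0.17 0.28 [-0.7   0.66 -0.22  2.02  1.27  0.99  2.12]
   F -40 -3 1 0.0 0.16 0.28 [-0.77  0.66 -0.14  2.02  1.23  0.94  2.14]
S2 140 0 0.0 err 0.246 lim 0.0 jump 0.66 [-1.5   0.83  1.17  1.94 -0.12  0.51 -2.74]
S2 140 3 3.14 err 1.838 lim 0.0 jump 2.3 [ 0.98  0.93 -1.06  2.13 -1.11  0.27 -2.74]
S2 140 3 -3.14 err 0.0 lim 0.12 jump 0.33 [-0.43  0.51 -0.38  1.98  1.25  1.03 -0.76]
   F -120 -3 0 0.001 0.0 0.33 [-0.51  1.04 -0.16  1.19  0.45  1.67  1.85]
   F -120 -3 1 0.0 0.0 0.29 [-0.51  1.04 -0.16  1.19  0.45  1.67  1.85]
   F -80 -3 0 0.0 0.07 0.28 [-0.45  0.92 -0.52  1.57  0.98  1.51  1.95]
   F -80 -3 1 0.0 0.07 0.27 [-0.29  1.01 -0.79  1.58  1.13  1.67  1.86]
   F -40 -3 0 0.0 0.07 0.28 [-0.4   0.74 -0.61  2.02  1.41  1.21  2.07]
   F -40 -3 1 0.0 0.26 0.28 [-0.38  0.75 -0.63  2.02  1.42  1.23  2.07]
```

Run:
```python
from ik import att
from h import *
az=np.radians(130); z=np.array([np.cos(az),np.sin(az),-1])/2**.5
T=np.array([574,184,138])+19*z; H=T+[0,0,140]; print("T",T)
plan(H,att(az,0),n=15)
```

```text
T [565.36412992 194.29182919 124.56497116]
n 15 turn 1.633 D [ 45. 467.  59.]
[0.0177, -0.0232, 0.0119, 0.077, 0.0004, -0.077, 0.0194, -0.0208, 0.0136, 0.077, 0.0004, -0.077, 0.0208, -0.0182, 0.0151, 0.077, 0.0004, -0.077, 0.0221, -0.0153, 0.0164, 0.077, 0.0004, -0.077, 0.0232, -0.0123, 0.0174, 0.077, 0.0004, -0.077]
[0.024, -0.0091, 0.0183, 0.077, 0.0004, -0.077, 0.0246, -0.0058, 0.0188, 0.077, 0.0004, -0.077, 0.0249, -0.0024, 0.0192, 0.077, 0.0004, -0.077, 0.0249, 0.001, 0.0192, 0.077, 0.0004, -0.077, 0.0247, 0.0044, 0.019, 0.077, 0.0004, -0.077]
[0.0242, 0.0077, 0.0186, 0.077, 0.0004, -0.077, 0.0235, 0.011, 0.0179, 0.077, 0.0004, -0.077, 0.0225, 0.0141, 0.0169, 0.077, 0.0004, -0.077, 0.0213, 0.017, 0.0157, 0.077, 0.0004, -0.077, 0.0199, 0.0198, 0.0143, 0.077, 0.0004, -0.077]
```

Request:
drive_tool(moves=[0.018,-0.023,0.012,0.077,0,-0.077,0.0195,-0.021,0.0135,0.077,0,-0.077,0.021,-0.018,0.015,0.077,0,-0.077,0.022,-0.0155,0.0165,0.077,0,-0.077,0.023,-0.0125,0.0175,0.077,0,-0.077])

```text
time: 4.9
ee_pos: [534.5, -115.3, 222.3]
ee_rot: [-2.13, -1.43, -0.877]
wrist_force: [-0.1, -0.0, -3.0]
opening: 29.4
grasp_force: 55.0
```

Request:
drive_tool(moves=[0.024,-0.009,0.0185,0.077,0,-0.077,0.0245,-0.006,0.019,0.077,0,-0.077,0.025,-0.0025,0.019,0.077,0,-0.077,0.025,0.001,0.019,0.077,0,-0.077,0.0245,0.0045,0.019,0.077,0,-0.077])

```text
time: 5.4
ee_pos: [549.7, 40.0, 242.0]
ee_rot: [-1.602, -1.872, -0.658]
wrist_force: [0.0, -0.4, -3.0]
opening: 29.6
grasp_force: 55.0
```

Request:
drive_tool(moves=[0.024,0.0075,0.0185,0.077,0,-0.077,0.0235,0.011,0.018,0.077,0,-0.077,0.0225,0.014,0.017,0.077,0,-0.077,0.0215,0.017,0.0155,0.077,0,-0.077,0.02,0.02,0.0145,0.077,0,-0.077])

```text
time: 5.9
ee_pos: [564.9, 195.6, 261.2]
ee_rot: [-1.011, -2.172, -0.414]
wrist_force: [0.2, -1.0, -1.1]
opening: 29.5
grasp_force: 55.0
```

Run:
```python
from ik import att
from h import *
az=np.radians(130); z=np.array([np.cos(az),np.sin(az),-1])/2**.5
T=np.array([574,184,138])+19*z; H=T+[0,0,140]
print(np.round(sensors.read_state()["joints"],3))
s=plan(H,att(az,0)); s=plan(H,att(az,np.pi/2),s,n=12);plan(H,att(az,np.pi),s,n=12)
```

```text
[ 0.398  0.742 -0.766  1.368 -0.223  1.536  0.439]
n 1 turn 0.005 D [ 1. -1.  3.]
[0.0015, -0.0005, -0.0033, -0.0051, -0.0002, -0.0008]
n 12 turn 1.571 D [0. 0. 0.]
[0.0, 0.0, 0.0, 0.0, 0.0, 0.1309, 0.0, 0.0, 0.0, 0.0, 0.0, 0.1309, 0.0, 0.0, 0.0, 0.0, 0.0, 0.1309, 0.0, 0.0, 0.0, 0.0, 0.0, 0.1309, 0.0, 0.0, 0.0, 0.0, 0.0, 0.1309]
[0.0, 0.0, 0.0, 0.0, 0.0, 0.1309, 0.0, 0.0, 0.0, 0.0, 0.0, 0.1309, 0.0, 0.0, 0.0, 0.0, 0.0, 0.1309, 0.0, 0.0, 0.0, 0.0, 0.0, 0.1309, 0.0, 0.0, 0.0, 0.0, 0.0, 0.1309]
[0.0, 0.0, 0.0, 0.0, 0.0, 0.1309, 0.0, 0.0, 0.0, 0.0, 0.0, 0.1309]
n 12 turn 1.571 D [0. 0. 0.]
[0.0, 0.0, 0.0, 0.0, 0.0, 0.1309, 0.0, 0.0, 0.0, 0.0, 0.0, 0.1309, 0.0, 0.0, 0.0, 0.0, 0.0, 0.1309, 0.0, 0.0, 0.0, 0.0, 0.0, 0.1309, 0.0, 0.0, 0.0, 0.0, 0.0, 0.1309]
[0.0, 0.0, 0.0, 0.0, 0.0, 0.1309, 0.0, 0.0, 0.0, 0.0, 0.0, 0.1309, 0.0, 0.0, 0.0, 0.0, 0.0, 0.1309, 0.0, 0.0, 0.0, 0.0, 0.0, 0.1309, 0.0, 0.0, 0.0, 0.0, 0.0, 0.1309]
[0.0, 0.0, 0.0, 0.0, 0.0, 0.1309, 0.0, 0.0, 0.0, 0.0, 0.0, 0.1309]
```

Request:
drive_tool(moves=[0.001,0,-0.003,-0.005,0,0.04,0,0,0,0,0,0.08,0,0,0,0,0,0.13,0,0,0,0,0,0.13,0,0,0,0,0,0.13])

```text
time: 6.4
ee_pos: [565.5, 193.7, 263.9]
ee_rot: [-1.515, -1.813, -0.175]
wrist_force: [0.2, -0.0, -2.3]
opening: 29.5
grasp_force: 55.0
```

Request:
drive_tool(moves=[0,0,0,0,0,0.13,0,0,0,0,0,0.13,0,0,0,0,0,0.13,0,0,0,0,0,0.13,0,0,0,0,0,0.13])

```text
time: 6.9
ee_pos: [565.5, 193.7, 263.9]
ee_rot: [-2.013, -1.233, 0.142]
wrist_force: [-0.6, -0.3, -2.1]
opening: 29.7
grasp_force: 55.0
```

Request:
drive_tool(moves=[0,0,0,0,0,0.13,0,0,0,0,0,0.13,0,0,0,0,0,0.13,0,0,0,0,0,0.13,0,0,0,0,0,0.13])

```text
time: 7.4
ee_pos: [565.5, 193.7, 263.8]
ee_rot: [-2.343, -0.535, 0.451]
wrist_force: [-0.2, 0.3, -1.4]
opening: 29.6
grasp_force: 55.0
```

Request:
drive_tool(moves=[0,0,0,0,0,0.13,0,0,0,0,0,0.13,0,0,0,0,0,0.13,0,0,0,0,0,0.13,0,0,0,0,0,0.13])

```text
time: 7.9
ee_pos: [565.5, 193.8, 263.8]
ee_rot: [-2.479, 0.25, 0.738]
wrist_force: [0.2, -0.2, -3.1]
opening: 29.6
grasp_force: 55.0
```

Request:
drive_tool(moves=[0,0,0,0,0,0.13,0,0,0,0,0,0.13,0,0,0,0,0,0.13,0,0,0,0,0,0.13,0,0,0,0,0,0.13])

```text
time: 8.4
ee_pos: [565.5, 193.8, 263.8]
ee_rot: [-2.395, 1.085, 0.981]
wrist_force: [0.3, -0.3, -2.6]
opening: 29.7
grasp_force: 55.0
```

Run:
```python
from ik import att
from h import *
import cv2
az=np.radians(130); z=np.array([np.cos(az),np.sin(az),-1])/2**.5
T=np.array([574,184,138])+19*z; H=T+[0,0,140]
print(np.round(sensors.read_state()["joints"],3))
plan(H,att(az,np.pi))
p=imaging.camera("scene");cv2.imwrite("pics/s4.png",cv2.resize(p["frame"][120:300,200:440,::-1],None,fx=3,fy=3))
p=imaging.camera("wrist");cv2.imwrite("pics/w4.png",p["frame"][:,:,::-1])
```

```text
[-0.009  0.619 -0.079  1.388 -0.574  1.636 -2.395]
n 1 turn 0.023 D [-0.  0.  1.]
[-0.0009, -0.0002, -0.0002, -0.0022, 0.0004, 0.023]
```

View pics/s4.png

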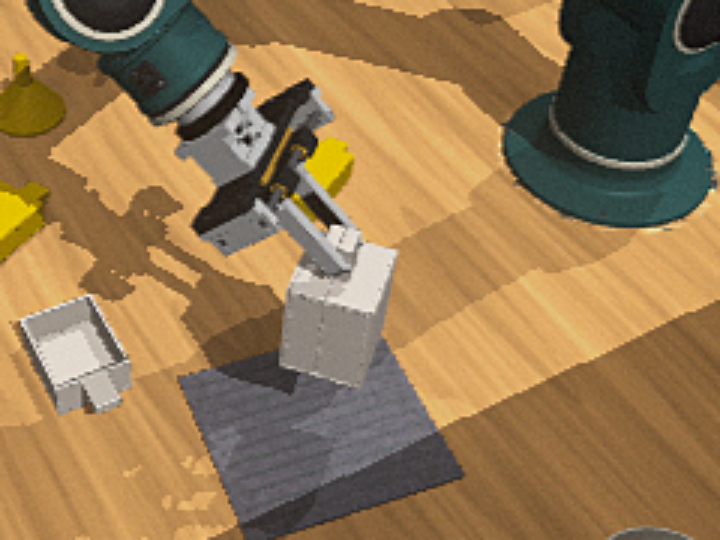

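The scene crop shows the pair hanging upright and shut over the mat, lugs up at (345,245), with its base at about (330,370).

Request:
drive_tool(moves=[0.007,0,0.007,0,0,0.023,0.018,0,0.018,0,0,0,0.02,0,0.02,0,0,0,0.02,0,0.02,0,0,0,0.013,0,0.013,0,0,0])

```text
time: 9.0
ee_pos: [565.5, 194.1, 151.7]
ee_rot: [-2.39, 1.106, 0.988]
wrist_force: [-0.4, 0.6, -2.8]
opening: 29.9
grasp_force: 55.0
```

Request:
drive_tool(moves=[0.005,0,0.005,0,0,0,0.002,0,0.002,0,0,0,0,0,0,0,0,0,0,0,0,0,0,0])

```text
time: 9.4
ee_pos: [567.0, 194.3, 145.6]
ee_rot: [-2.39, 1.107, 0.983]
wrist_force: [0.3, -0.6, -1.8]
opening: 29.7
grasp_force: 55.0
```

Request:
drive_tool(moves=[0.0015,0,0.0015,0,0,0,0,0,0,0,0,0])

```text
time: 9.6
ee_pos: [566.6, 194.3, 142.7]
ee_rot: [-2.39, 1.107, 0.985]
wrist_force: [-1.5, -0.2, -2.2]
opening: 29.5
grasp_force: 55.0
```

Request:
drive_tool(moves=[0.0015,0,0.0015,0,0,0,0.0015,0,0.0015,0,0,0,0,0,0,0,0,0])

```text
time: 9.9
ee_pos: [566.3, 194.3, 137.9]
ee_rot: [-2.39, 1.108, 0.986]
wrist_force: [0.1, -0.1, -1.6]
opening: 30.1
grasp_force: 55.0
```

Request:
drive_tool(moves=[0.0015,0,0.0015,0,0,0,0,0,0,0,0,0])

```text
time: 10.1
ee_pos: [566.4, 194.3, 135.8]
ee_rot: [-2.39, 1.108, 0.986]
wrist_force: [0.3, 0.4, -2.2]
opening: 29.3
grasp_force: 55.0
```

Request:
drive_tool(moves=[0.0015,0,0.0015,0,0,0,0,0,0,0,0,0])

```text
time: 10.3
ee_pos: [566.4, 194.3, 133.7]
ee_rot: [-2.39, 1.108, 0.986]
wrist_force: [0.3, -0.3, -2.8]
opening: 29.4
grasp_force: 55.0
```

Request:
drive_tool(moves=[0.0015,0,0.0015,0,0,0,0,0,0,0,0,0])

```text
time: 10.5
ee_pos: [566.4, 194.3, 131.6]
ee_rot: [-2.39, 1.108, 0.986]
wrist_force: [-0.4, -0.1, -1.9]
opening: 29.6
grasp_force: 55.0
```

Request:
drive_tool(moves=[0.001,0,0.001,0,0,0,0,0,0,0,0,0])

```text
time: 10.7
ee_pos: [566.9, 194.5, 131.2]
ee_rot: [-2.389, 1.107, 0.985]
wrist_force: [1.3, -1.5, 5.8]
opening: 29.3
grasp_force: 55.0
```

Request:
drive_tool(moves=[0.001,0,0.001,0,0,0,0,0,0,0,0,0])

```text
time: 10.9
ee_pos: [567.3, 194.7, 130.9]
ee_rot: [-2.389, 1.106, 0.984]
wrist_force: [1.3, -2.7, 16.5]
opening: 29.7
grasp_force: 55.0
```

Run:
```python
from h import *
import cv2
p=imaging.camera("wrist");cv2.imwrite("pics/w5.png",p["frame"][:,:,::-1])
q=imaging.camera("scene");a=cv2.resize(q["frame"][170:290,240:400,::-1],None,fx=3.5,fy=3.5)
b=np.zeros((600,800,3),np.uint8);b[:420,:560]=a;cv2.imwrite("pics/s5.png",np.vstack([a[:, :]]))
print(np.round(sensors.read_state()["wrist_force"],1),sensors.read_state()["ee_pos"])
```

```text
[ 2.4 -1.6 16.7] [567.24476533 194.76513622 130.90915132]
```

Contact at TCP z≈131. I'll ease off, release and retreat along the tool axis.

Request:
drive_tool(moves=[-0.001,0,-0.001,0,0,0,0,0,0,0,0,0])

```text
time: 11.2
ee_pos: [566.9, 194.5, 131.1]
ee_rot: [-2.389, 1.107, 0.984]
wrist_force: [1.8, -1.0, 7.3]
opening: 29.7
grasp_force: 55.0
```

Request:
drive_tool(moves=[0,0,0,0,0,0,0,0,0,0,0,0,0,0,0,0,0,0,0,0,0,0,0,0], jaw=0.6, grip_force=55)

```text
time: 11.6
ee_pos: [566.4, 194.3, 130.3]
ee_rot: [-2.39, 1.108, 0.986]
wrist_force: [-0.3, -0.4, 0.2]
opening: 55.6
grasp_force: 0.0
```

Request:
drive_tool(moves=[0,0,-0.01,0,0,0,0,0,-0.02,0,0,0,0,0,-0.03,0,0,0,0,0,-0.03,0,0,0,0,0,-0.03,0,0,0])

```text
time: 12.1
ee_pos: [621.4, 127.9, 216.8]
ee_rot: [-2.39, 1.108, 0.985]
wrist_force: [0.0, 0.1, 0.1]
opening: 56.3
grasp_force: 0.0
```

Run:
```python
from h import *
import cv2
p=imaging.camera("wrist");q=imaging.camera("scene")
cv2.imwrite("pics/s6.png",np.hstack([cv2.resize(p["frame"][:,:,::-1],(400,300)),cv2.resize(q["frame"][165:285,240:400,::-1],(400,300))]))
print(np.round(sensors.read_state()["joints"],3))
```

```text
[ 0.057  0.764 -0.044  1.237 -0.54   1.687 -2.334]
```

View pics/s6.png

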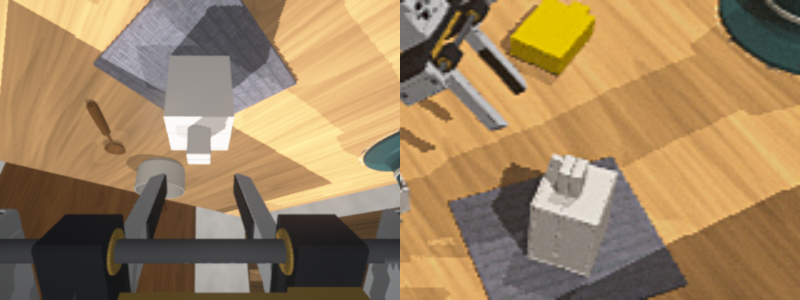

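The wrist view (left) shows the pair standing free on the mat with its lugs at (198,140). The scene view (right) shows it upright, shut and well inside the mat.

Run:
```python
from ik import att
from h import *
pi=np.pi; a1=np.radians(130);a2=a1-pi; G=np.array([573,186,141.]); z2=np.array([np.cos(a2),np.sin(a2),-1])/2**.5
ax=np.array([-np.sin(a1),np.cos(a1),0]); 
V=R.from_rotvec(ax*pi/4)*att(a1,pi); V2=V*R.from_euler('z',-pi); Q2=att(a2,pi); print(V.as_matrix()[:,2],(V2.inv()*Q2).magnitude())
M=np.array([573,186,260.])
s=plan(M,V,n=8); s=plan(M,V*R.from_euler('z',-pi/2),s,n=12); s=plan(M,V2,s,n=12); s=plan(G-90*z2,Q2,s,n=8)
```

```text
[ 1.24080403e-16  3.39013615e-18 -1.00000000e+00] 0.7853981633974484
n 8 turn 0.781 D [-50.  60.  42.]
[-0.0106, -0.0, 0.0031, -0.0011, 0.0976, 0.0003, -0.0109, -0.0, 0.0021, -0.0011, 0.0976, 0.0003, -0.0111, -0.0, 0.001, -0.0011, 0.0976, 0.0003, -0.0111, -0.0, -0.0001, -0.0011, 0.0976, 0.0003, -0.011, -0.0, -0.0011, -0.0011, 0.0976, 0.0003]
[-0.0109, -0.0, -0.0022, -0.0011, 0.0976, 0.0003, -0.0106, -0.0, -0.0033, -0.0011, 0.0976, 0.0003, -0.0102, -0.0, -0.0043, -0.0011, 0.0976, 0.0003]
n 12 turn 1.571 D [0. 0. 0.]
[0.0, 0.0, 0.0, 0.0, -0.0, -0.1309, 0.0, 0.0, 0.0, 0.0, -0.0, -0.1309, 0.0, 0.0, 0.0, 0.0, -0.0, -0.1309, 0.0, 0.0, 0.0, 0.0, -0.0, -0.1309, 0.0, 0.0, 0.0, 0.0, -0.0, -0.1309]
[0.0, 0.0, 0.0, 0.0, -0.0, -0.1309, 0.0, 0.0, 0.0, 0.0, -0.0, -0.1309, 0.0, 0.0, 0.0, 0.0, -0.0, -0.1309, 0.0, 0.0, 0.0, 0.0, -0.0, -0.1309, 0.0, 0.0, 0.0, 0.0, -0.0, -0.1309]
[0.0, 0.0, 0.0, 0.0, -0.0, -0.1309, 0.0, 0.0, 0.0, 0.0, -0.0, -0.1309]
n 12 turn 1.571 D [0. 0. 0.]
[0.0, 0.0, 0.0, -0.0, 0.0, -0.1309, 0.0, 0.0, 0.0, -0.0, 0.0, -0.1309, 0.0, 0.0, 0.0, -0.0, 0.0, -0.1309, 0.0, 0.0, 0.0, -0.0, 0.0, -0.1309, 0.0, 0.0, 0.0, -0.0, 0.0, -0.1309]
[0.0, 0.0, 0.0, -0.0, 0.0, -0.1309, 0.0, 0.0, 0.0, -0.0, 0.0, -0.1309, 0.0, 0.0, 0.0, -0.0, 0.0, -0.1309, 0.0, 0.0, 0.0, -0.0, 0.0, -0.1309, 0.0, 0.0, 0.0, -0.0, 0.0, -0.1309]
[0.0, 0.0, 0.0, -0.0, 0.0, -0.1309, 0.0, 0.0, 0.0, -0.0, 0.0, -0.1309]
n 8 turn 0.785 D [-41.  49. -55.]
[0.008, -0.0, 0.0069, 0.0, -0.0982, -0.0, 0.0086, -0.0, 0.0061, 0.0, -0.0982, -0.0, 0.0092, -0.0, 0.0052, 0.0, -0.0982, -0.0, 0.0096, -0.0, 0.0043, 0.0, -0.0982, -0.0, 0.01, -0.0, 0.0033, 0.0, -0.0982, -0.0]
[0.0103, 0.0, 0.0024, 0.0, -0.0982, -0.0, 0.0105, 0.0, 0.0013, 0.0, -0.0982, -0.0, 0.0105, 0.0, 0.0003, 0.0, -0.0982, -0.0]
```

Request:
drive_tool(moves=[-0.0105,0,0.003,-0.001,0.0975,0,-0.011,0,0.002,-0.001,0.0975,0,-0.011,0,0.001,-0.001,0.0975,0,-0.011,0,0,-0.001,0.0975,0,-0.011,0,-0.001,-0.001,0.0975,0])

```text
time: 12.7
ee_pos: [589.0, 166.4, 242.2]
ee_rot: [-2.713, 1.256, 0.399]
wrist_force: [0.8, 0.7, -0.2]
opening: 56.6
grasp_force: 0.0
```

Request:
drive_tool(moves=[-0.011,0,-0.002,-0.001,0.0975,0,-0.0105,0,-0.0035,-0.001,0.0975,0,-0.01,0,-0.0045,-0.001,0.0975,0,0,0,0,0,0,-0.13,0,0,0,0,0,-0.13])

```text
time: 13.2
ee_pos: [569.6, 189.9, 258.2]
ee_rot: [-3.0, 0.927, 0.007]
wrist_force: [0.7, -0.5, 0.9]
opening: 56.5
grasp_force: 0.0
```

Request:
drive_tool(moves=[0,0,0,0,0,-0.13,0,0,0,0,0,-0.13,0,0,0,0,0,-0.13,0,0,0,0,0,-0.13,0,0,0,0,0,-0.13])

```text
time: 13.7
ee_pos: [570.2, 188.3, 257.6]
ee_rot: [-3.137, -0.076, 0.007]
wrist_force: [-0.3, -0.6, -0.5]
opening: 56.3
grasp_force: 0.0
```

Request:
drive_tool(moves=[0,0,0,0,0,-0.13,0,0,0,0,0,-0.13,0,0,0,0,0,-0.13,0,0,0,0,0,-0.13,0,0,0,0,0,-0.13])

```text
time: 14.2
ee_pos: [570.2, 188.3, 257.6]
ee_rot: [-2.948, -1.073, 0.005]
wrist_force: [0.8, 0.2, 0.3]
opening: 56.3
grasp_force: 0.0
```

Request:
drive_tool(moves=[0,0,0,0,0,-0.13,0,0,0,0,0,-0.13,0,0,0,0,0,-0.13,0,0,0,0,0,-0.13,0,0,0,0,0,-0.13])

```text
time: 14.7
ee_pos: [570.2, 188.3, 257.6]
ee_rot: [-2.45, -1.958, 0.002]
wrist_force: [0.1, 0.2, 0.3]
opening: 56.7
grasp_force: 0.0
```

Request:
drive_tool(moves=[0,0,0,0,0,-0.13,0,0,0,0,0,-0.13,0,0,0,0,0,-0.13,0,0,0,0,0,-0.13,0,0,0,0,0,-0.13])

```text
time: 15.2
ee_pos: [570.3, 188.3, 257.6]
ee_rot: [-1.697, -2.638, -0.0]
wrist_force: [-0.5, 0.5, -0.5]
opening: 56.4
grasp_force: 0.0
```

Run:
```python
from ik import att
from h import *
pi=np.pi; a1=np.radians(130);a2=a1-pi; G=np.array([573,186,141.]); z2=np.array([np.cos(a2),np.sin(a2),-1])/2**.5
print(np.round(sensors.read_state()["joints"],3))
plan(G-90*z2,att(a2,pi))
```

```text
[-0.059  0.358 -0.399  1.602  0.141  1.213 -0.058]
n 6 turn 0.833 D [-38.  46. -53.]
[0.0096, -0.0026, 0.0089, -0.018, -0.1309, -0.0426, 0.0108, -0.0023, 0.0075, -0.018, -0.1309, -0.0426, 0.0118, -0.0019, 0.006, -0.018, -0.1309, -0.0426, 0.0125, -0.0015, 0.0043, -0.018, -0.1309, -0.0426, 0.0131, -0.001, 0.0026, -0.018, -0.1309, -0.0426]
[0.0133, -0.0005, 0.0009, -0.018, -0.1309, -0.0426]
```

Request:
drive_tool(moves=[0.0095,-0.0025,0.009,-0.018,-0.131,-0.0425,0.011,-0.0025,0.0075,-0.018,-0.131,-0.0425,0.012,-0.002,0.006,-0.018,-0.131,-0.0425,0.0125,-0.0015,0.0045,-0.018,-0.131,-0.0425,0.013,-0.001,0.0025,-0.018,-0.131,-0.0425])

```text
time: 15.7
ee_pos: [538.6, 228.2, 214.1]
ee_rot: [1.124, 2.254, -0.363]
wrist_force: [1.2, 0.0, -1.2]
opening: 56.3
grasp_force: 0.0
```

Request:
drive_tool(moves=[0.0135,-0.0005,0.001,-0.018,-0.131,-0.0425,0,0,0,0,0,0,0,0,0,0,0,0])

```text
time: 16.0
ee_pos: [531.6, 235.6, 203.8]
ee_rot: [1.018, 2.171, -0.423]
wrist_force: [-0.1, 0.5, 0.2]
opening: 56.4
grasp_force: 0.0
```

Run:
```python
from ik import att
from h import *
import cv2
pi=np.pi; a1=np.radians(130);a2=a1-pi; G=np.array([573,186,141.]); z2=np.array([np.cos(a2),np.sin(a2),-1])/2**.5
print(np.round(sensors.read_state()["joints"],3))
p=imaging.camera("wrist");cv2.imwrite("pics/w7.png",p["frame"][:,:,::-1])
print(proj(p,[573,186,156]),proj(p,G+19*z2),proj(p,pose()[0]))
s=plan(G-41*z2,att(a2,pi)); plan(G+19*z2,att(a2,pi),s)
```

```text
[-0.62   0.448 -0.333  1.844  0.945  1.303 -0.72 ]
[280.03156343 231.62523905] [280.1720039  210.15208104] [279.87671822 259.5020831 ]
n 2 turn 0.007 D [ 22. -27. -35.]
[0.0001, -0.0, 0.0244, -0.0025, -0.0002, -0.0028, 0.0001, -0.0001, 0.0244, -0.0025, -0.0002, -0.0028]
n 2 turn 0.0 D [ 27. -33. -42.]
[0.0, -0.0, 0.03, 0.0, 0.0, 0.0, 0.0, -0.0, 0.03, 0.0, 0.0, 0.0]
```

View pics/w7.png

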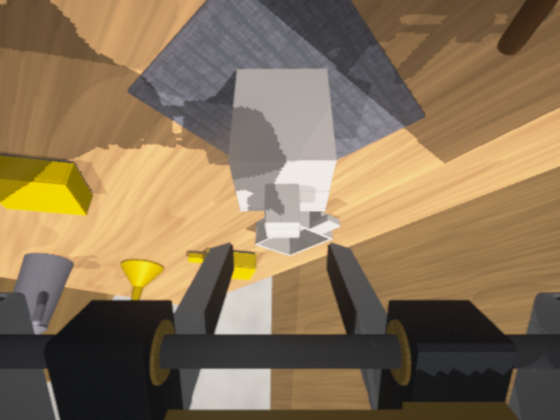

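The lug top is at about (282,231) against a predicted (280,232), so the tool is aligned. Moving in to grip.

Request:
drive_tool(moves=[0,0,0.024,-0.0025,0,-0.003,0,0.0005,0.0245,-0.0025,0,-0.003,0,0,0.03,0,0,0,0,0,0.025,0,0,0,0,0,0.005,0,0,0])

```text
time: 16.55
ee_pos: [583.2, 172.4, 127.3]
ee_rot: [1.018, 2.17, -0.423]
wrist_force: [-0.2, 0.3, 0.7]
opening: 56.5
grasp_force: 0.0
```

Request:
drive_tool(moves=[0,0,0,0,0,0,0,0,0,0,0,0])

```text
time: 16.75
ee_pos: [582.2, 177.0, 129.0]
ee_rot: [1.013, 2.172, -0.418]
wrist_force: [0.5, 0.1, 0.9]
opening: 56.8
grasp_force: 0.0
```

Request:
drive_tool(moves=[0,0,0,0,0,0,0,0,0,0,0,0,0,0,0,0,0,0,0,0,0,0,0,0,0,0,0,0,0,0], jaw=0.2, grip_force=55)

```text
time: 17.25
ee_pos: [582.1, 176.6, 127.9]
ee_rot: [1.011, 2.172, -0.419]
wrist_force: [0.1, 0.5, 1.1]
opening: 29.5
grasp_force: 55.0
```

Request:
drive_tool(moves=[0,0,0,0,0,0,0,0,0,0,0,0])

```text
time: 17.45
ee_pos: [582.1, 176.6, 128.0]
ee_rot: [1.011, 2.172, -0.419]
wrist_force: [-0.1, 1.5, 2.3]
opening: 29.6
grasp_force: 55.0
```

Run:
```python
from ik import att
from h import *
pi=np.pi; a2=np.radians(-50)
P,q=pose(); print("G",P-19*q.as_matrix()[:,2],np.round(sensors.read_state()["joints"],3)); print(np.round(q.as_matrix(),3))
plan(P+[0,0,130],att(a2,pi),n=6)
```

```text
G [573.44499668 186.89330825 141.37876474] [-0.538  0.546 -0.265  1.899  1.075  1.13  -0.777]
[[-0.455  0.765  0.456]
 [ 0.541  0.644 -0.541]
 [-0.708  0.    -0.707]]
n 6 turn 0.001 D [  0.   0. 130.]
[-0.0153, 0.0, -0.0153, 0.0002, 0.0001, 0.0001, -0.0153, 0.0, -0.0153, 0.0002, 0.0001, 0.0001, -0.0153, 0.0, -0.0153, 0.0002, 0.0001, 0.0001, -0.0153, 0.0, -0.0153, 0.0002, 0.0001, 0.0001, -0.0153, 0.0, -0.0153, 0.0002, 0.0001, 0.0001]
[-0.0153, 0.0, -0.0153, 0.0002, 0.0001, 0.0001]
```

Request:
drive_tool(moves=[-0.003,0,-0.003,0,0,0,-0.01,0,-0.01,0,0,0,-0.02,0,-0.02,0,0,0,-0.025,0,-0.025,0,0,0,-0.025,0,-0.025,0,0,0])

```text
time: 17.95
ee_pos: [581.6, 176.2, 247.2]
ee_rot: [1.011, 2.173, -0.42]
wrist_force: [2.0, 1.4, -2.7]
opening: 29.6
grasp_force: 55.0
```

Request:
drive_tool(moves=[-0.01,0,-0.01,0,0,0,0,0,0,0,0,-0.05,0,0,0,0,0,-0.09,0,0,0,0,0,-0.13,0,0,0,0,0,-0.13])

```text
time: 18.45
ee_pos: [581.7, 176.2, 259.3]
ee_rot: [0.564, 2.377, -0.605]
wrist_force: [0.9, -0.5, -3.2]
opening: 29.6
grasp_force: 55.0
```

Request:
drive_tool(moves=[0,0,0,0,0,-0.13,0,0,0,0,0,-0.13,0,0,0,0,0,-0.13,0,0,0,0,0,-0.13,0,0,0,0,0,-0.13])

```text
time: 18.95
ee_pos: [581.7, 176.2, 259.2]
ee_rot: [-0.235, 2.547, -0.871]
wrist_force: [-0.1, -0.5, -1.1]
opening: 29.5
grasp_force: 55.0
```

Request:
drive_tool(moves=[0,0,0,0,0,-0.13,0,0,0,0,0,-0.13,0,0,0,0,0,-0.13,0,0,0,0,0,-0.13,0,0,0,0,0,-0.13])

```text
time: 19.45
ee_pos: [581.7, 176.2, 259.2]
ee_rot: [-1.102, 2.488, -1.084]
wrist_force: [-0.6, 0.0, -2.8]
opening: 30.0
grasp_force: 55.0
```

Request:
drive_tool(moves=[0,0,0,0,0,-0.13,0,0,0,0,0,-0.13,0,0,0,0,0,-0.13,0,0,0,0,0,-0.13,0,0,0,0,0,-0.13])

```text
time: 19.95
ee_pos: [581.7, 176.2, 259.2]
ee_rot: [1.94, -2.117, 1.189]
wrist_force: [0.3, -0.2, -2.1]
opening: 29.5
grasp_force: 55.0
```

Request:
drive_tool(moves=[0,0,0,0,0,-0.13,0,0,0,0,0,-0.13,0,0,0,0,0,-0.13,0,0,0,0,0,-0.13,0,0,0,0,0,-0.12])

```text
time: 20.45
ee_pos: [581.7, 176.2, 259.1]
ee_rot: [2.336, -1.303, 1.036]
wrist_force: [-0.1, -0.3, -2.0]
opening: 29.6
grasp_force: 55.0
```

Run:
```python
from ik import att
from h import *
import cv2
a2=np.radians(-50); z2=np.array([np.cos(a2),np.sin(a2),-1])/2**.5
F=np.array([522.6,245.3,42])+19*z2; print("F",F,np.round(sensors.read_state()["joints"],3))
plan(F+[0,0,60],att(a2,0))
p=imaging.camera("wrist");q=imaging.camera("scene")
cv2.imwrite("pics/s8.png",np.hstack([cv2.resize(p["frame"][:,:,::-1],(400,300)),cv2.resize(q["frame"][150:285,220:400,::-1],(400,300))]))
```

```text
F [531.23587008 235.00817081  28.56497116] [-0.282  0.405 -0.583  1.81   1.033  1.349  2.411]
n 5 turn 0.145 D [ -50.   59. -171.]
[-0.0347, 0.0052, 0.0132, 0.0, -0.0001, -0.029, -0.0348, 0.0042, 0.0132, 0.0, -0.0001, -0.029, -0.0349, 0.0032, 0.0132, 0.0, -0.0001, -0.029, -0.035, 0.0022, 0.0132, 0.0, -0.0001, -0.029, -0.0351, 0.0012, 0.0132, 0.0, -0.0001, -0.029]
```

View pics/s8.png

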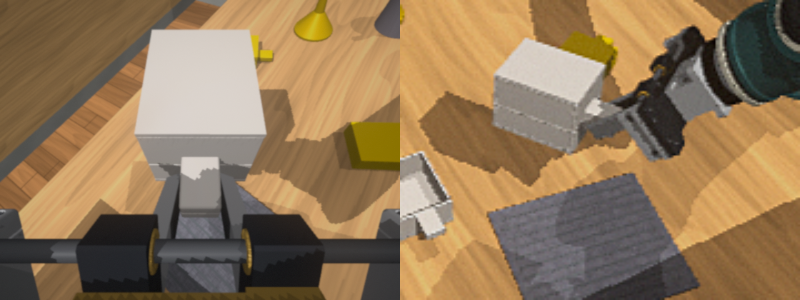

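Both views show the pair turned over and still shut, deep tin on top. I'll finish the last of the roll and lower it onto the mat.

Request:
drive_tool(moves=[-0.035,0.005,0.013,0,0,-0.029,-0.035,0.004,0.013,0,0,-0.029,-0.035,0.003,0.013,0,0,-0.029,-0.035,0.002,0.013,0,0,-0.029,-0.035,0.001,0.013,0,0,-0.029])

```text
time: 21.05
ee_pos: [532.2, 237.5, 87.7]
ee_rot: [2.387, -1.126, 0.994]
wrist_force: [0.5, -0.4, -1.4]
opening: 29.6
grasp_force: 55.0
```

Request:
drive_tool(moves=[0,0,0,0,0,0,0,0,0,0,0,0])

```text
time: 21.25
ee_pos: [532.7, 237.2, 89.1]
ee_rot: [2.387, -1.124, 0.993]
wrist_force: [0.8, -0.6, -1.6]
opening: 29.6
grasp_force: 55.0
```

Run:
```python
from ik import att
from h import *
a2=np.radians(-50); z2=np.array([np.cos(a2),np.sin(a2),-1])/2**.5
F=np.array([522.6,245.3,42])+19*z2; print(np.round(sensors.read_state()["joints"],3),pose()[0])
plan(F+[0,0,10],att(a2,0),n=4)
```

```text
[-0.45   0.678 -0.564  1.885  1.165  1.316  2.16 ] [532.72680184 237.16237998  89.0999514 ]
n 4 turn 0.008 D [ -1.  -2. -51.]
[-0.0088, 0.0007, 0.009, -0.0, -0.0002, -0.0019, -0.0088, 0.0007, 0.0091, -0.0, -0.0002, -0.0019, -0.0088, 0.0007, 0.0091, -0.0, -0.0002, -0.0019, -0.0088, 0.0006, 0.0091, -0.0, -0.0002, -0.0019]
```

Request:
drive_tool(moves=[-0.009,0.001,0.009,0,0,-0.002,-0.009,0.001,0.009,0,0,-0.002,-0.009,0.001,0.009,0,0,-0.002,-0.0085,0,0.009,0,0,-0.002,0,0,0,0,0,0])

```text
time: 21.75
ee_pos: [530.3, 234.3, 36.6]
ee_rot: [2.39, -1.11, 0.988]
wrist_force: [0.0, -0.5, -2.1]
opening: 29.5
grasp_force: 55.0
```

Request:
drive_tool(moves=[-0.0015,0,0.0015,0,0,0,-0.0015,0,0.0015,0,0,0,0,0,0,0,0,0])

```text
time: 22.05
ee_pos: [530.8, 235.2, 34.3]
ee_rot: [2.391, -1.111, 0.991]
wrist_force: [-0.2, -0.7, -1.4]
opening: 30.1
grasp_force: 55.0
```

Request:
drive_tool(moves=[-0.001,0,0.001,0,0,0,0,0,0,0,0,0])

```text
time: 22.25
ee_pos: [530.8, 235.1, 32.9]
ee_rot: [2.391, -1.111, 0.99]
wrist_force: [-0.2, -0.2, -2.0]
opening: 29.6
grasp_force: 55.0
```

Request:
drive_tool(moves=[-0.001,0,0.001,0,0,0,0,0,0,0,0,0])

```text
time: 22.45
ee_pos: [530.7, 235.0, 31.3]
ee_rot: [2.391, -1.111, 0.99]
wrist_force: [-0.0, 0.2, -2.1]
opening: 29.6
grasp_force: 55.0
```

Request:
drive_tool(moves=[-0.001,0,0.001,0,0,0,0,0,0,0,0,0])

```text
time: 22.65
ee_pos: [530.8, 235.1, 29.9]
ee_rot: [2.391, -1.111, 0.991]
wrist_force: [0.7, -0.2, -1.3]
opening: 29.7
grasp_force: 55.0
```

Request:
drive_tool(moves=[-0.001,0,0.001,0,0,0,0,0,0,0,0,0])

```text
time: 22.85
ee_pos: [530.8, 235.2, 29.5]
ee_rot: [2.39, -1.111, 0.992]
wrist_force: [-6.8, 1.0, 11.7]
opening: 29.4
grasp_force: 55.0
```

Request:
drive_tool(moves=[-0.0005,0,0.0005,0,0,0,0,0,0,0,0,0])

```text
time: 23.05
ee_pos: [530.8, 235.2, 29.4]
ee_rot: [2.389, -1.111, 0.993]
wrist_force: [-11.0, 0.6, 21.1]
opening: 29.8
grasp_force: 55.0
```

Request:
drive_tool(moves=[0.001,0,-0.001,0,0,0,0,0,0,0,0,0])

```text
time: 23.25
ee_pos: [530.8, 235.2, 29.5]
ee_rot: [2.391, -1.111, 0.991]
wrist_force: [-3.3, 1.5, 6.0]
opening: 29.6
grasp_force: 55.0
```

Request:
drive_tool(moves=[0,0,0,0,0,0,0,0,0,0,0,0,0,0,0,0,0,0,0,0,0,0,0,0], jaw=0.6)

```text
time: 23.65
ee_pos: [530.7, 235.0, 29.1]
ee_rot: [2.391, -1.111, 0.99]
wrist_force: [-0.1, 0.4, -0.3]
opening: 55.5
grasp_force: 0.0
```

Request:
drive_tool(moves=[0,0,-0.01,0,0,0,0,0,-0.02,0,0,0,0,0,-0.03,0,0,0,0,0,-0.04,0,0,0,0,0,-0.04,0,0,0])

```text
time: 24.15
ee_pos: [465.2, 312.6, 130.3]
ee_rot: [2.392, -1.11, 0.99]
wrist_force: [0.8, 0.2, 0.7]
opening: 56.5
grasp_force: 0.0
```

Request:
drive_tool(moves=[0,0,-0.03,0,0,0,0,0,-0.01,0,0,0,0,0,0,0,0,0])

```text
time: 24.45
ee_pos: [448.1, 334.0, 157.6]
ee_rot: [2.393, -1.111, 0.992]
wrist_force: [0.0, -0.5, -0.8]
opening: 56.5
grasp_force: 0.0
```

Run:
```python
from h import *
import cv2
p=imaging.camera("wrist");q=imaging.camera("scene");t=imaging.camera("top")
cv2.imwrite("pics/s9.png",np.vstack([np.hstack([cv2.resize(p["frame"][:,:,::-1],(400,300)),cv2.resize(q["frame"][165:285,240:400,::-1],(400,300))]),np.hstack([cv2.resize(t["frame"][150:270,150:310,::-1],(400,300)),cv2.resize(q["frame"][:,:,::-1],(400,300))])]))
print(pose()[0])
for n in((574,184,88),): print(proj(p,n),proj(t,n))
```

```text
[449.20135996 331.34793584 155.67086269]
[280.50610612 109.65144903] [228.43546577 205.45816134]
```

View pics/s9.png

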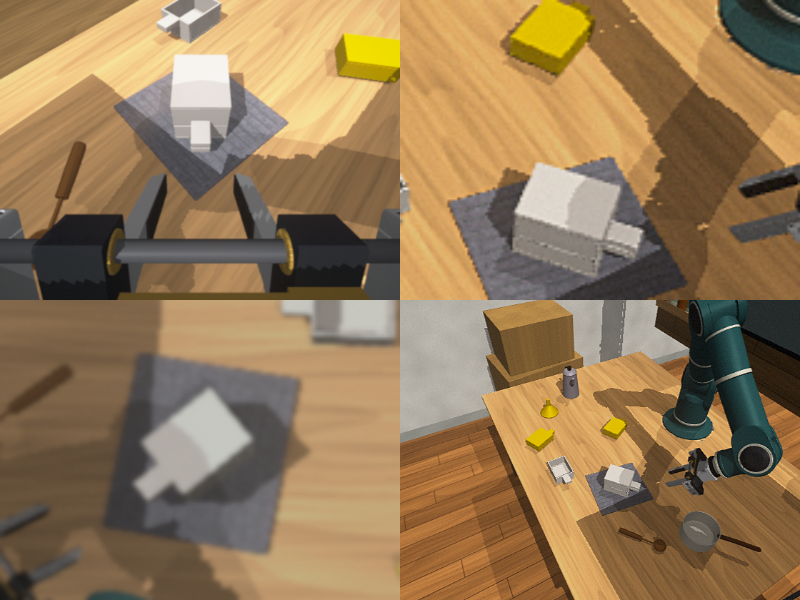

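The four views show the pair flat on the mat, shut and near its centre, with the gripper clear and the other items where they were. Handing in.

```bash
python3 -c "
from cell import order
print(order.job_done())"
```

```text
the job is handed in; nothing more can be done
None
```

The pair is turned over, shut and at rest near the middle of the drying mat, shallow tin underneath and deep tin on top, released at about 24 s. The job is handed in, but no verdict came back.

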